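Close the sample hood's tipped-back window with the hook pole

TASK

Take the blue-handled hook pole from its rack, put its hook through the yellow eye on top of the tipped-back window of the sample hood, and gently pull the window fully shut past its catch; then keep it pulled against its seal with about 12 N for a second so that the seal seats, never pulling harder than 18 N. Unhook the pole, leaving the window shut, and lay the pole back in the two cradles of its rack as it lay before. Move the window only with the pole, not with the hand, and leave the other things on the bench where they are.

Things in the scene. Friction and masses are not known exactly. Their poses are not given: they have to be found in the camera images.
- hood: White sample hood with a blue stripe, fixed. Origin on the bench below the middle of the window's hinge; x from its front to its rear, y along the hinge, z up. Lower case x -30 to 160, y -135 to 135, 118 high; side walls (x 0 to 150, |y| 116 to 132) rise to 263, rear wall (x 146 to 158) to 170. The pole comes from the front (-x), where nothing is higher than 118.
- window (a joint): Angle (rad) of the smoked window about its bottom edge: 0 upright and shut (hard stop), larger is tipped back to the hood's +x, at most 0.95. The stiff hinge (0.35 N m) keeps it where left. From about 0.07 to 0.02 rad a sprung catch in the side wall resists: the pull at the eye peaks at about 8 to 11 N; below about 0.02 it snaps home to 0 and holds against a firm seal.
- window_hinge (a point): Middle of the window's hinge line, 130 mm above the bench. The window is 8 thick and 220 wide, its top edge 135 mm from the hinge, about 0.3 kg.
- window_eye (a point): Centre of the yellow ring eye standing on the middle of the window's top edge, 160 mm from the hinge line. Ring 32 mm outside, 20 free bore, 6 thick; its hole runs along the hinge line (hood's y), so a bar through it turns freely as the window swings. Axes: the window's (y along the hinge, z from hinge to eye).
- rack: Grey rack fixed on the bench, base 200 x 80 x 10 mm, with two open-topped U cradles, each 12 long: at x = -70 for the handle (slot 32 wide, floor 66 up), at x = +90 for the shank (slot 28 wide, floor 70.5 up); cheeks rise 18 above the floors. Origin on the bench; x along the pole lying in it, z up. The handle is free for fingers between the cradles.
- pole: Hook pole, 0.12 to 0.2 kg. Origin on its axis at the place to grip; x along it to the hook. Blue square handle 18 x 18 mm, x = -90 to +50; steel shank 9 thick to x = 180, bent there square into a straight hook peg 9 thick along the pole's +y. In the rack its origin lies 75 above the bench, within 8 of the rack's origin along x, its axes as the rack's, the peg level.
- pole_hook (a point): Middle of the hook peg: x = 180, y = 25, z = 0 mm in the pole's frame. Axes: those of the pole.
- pole_tip (a point): Free end of the hook peg: x = 180, y = 49.5, z = 0 mm in the pole's frame.

How it is judged:
On the way, in this order (a step that is already met when the one before it is completed fails the run):
1. the pole's hook peg is through the eye while the window is still open (distance between pole_hook and window_eye below 0.019 m and value of joint window above 0.1 rad), for 0.2 s.
2. the window is shut and held against its seal by the hook in the eye with 7 to 18 N (distance between pole_hook and window_eye below 0.019 m and value of joint window below 0.012 rad and contact force between pole and window above 7 N), for 0.5 s.
At the end, for the whole second after the job is handed in: The window is shut in its catch (joint below 0.012 rad) and still; the pole lies at rest in both cradles of its rack as at the start: its origin within 25 mm along and 12 mm across the rack's origin and 68 to 82 mm above the bench, its axis within 0.12 rad of the rack's x (value of joint window below 0.012 rad and velocity of joint window below 0.05 rad/s and x of pole in the frame of rack between -0.025 and 0.025 m and y of pole in the frame of rack between -0.012 and 0.012 m and z of pole in the frame of rack between 0.068 and 0.082 m and angle between the x axis of pole and the x axis of rack, either way round below 0.12 rad and linear speed of pole below 0.02 m/s); the robot touches nothing.
It fails at once if the pole loads the window with more than 18 N (contact force between pole and window above 18 N).
It fails at once if the robot itself touches the window (contact force between any of the arm, the fingers and window above 0.5 N).
It fails at once if another thing on the bench is shifted by more than 30 mm (distance of any of reagent_a, reagent_b, jar, tip_box, beaker, spatula, tube_rack from where it was at the start of the episode above 0.03 m).
It also fails if it takes over 72 s, if anything falls off the work surface, if the arm or the gripper's body presses on something with over 40 N, if the wrist force passes 120 N, or if a joint passes its speed limit or range.

ROBOT

A 7-joint arm with a two-finger parallel gripper is mounted at the origin on the work surface. World frame = base frame: x ahead of the robot, y to its left, z up, the work surface at z = 0. Lengths are in m, angles in rad, forces in N, time in s.
With the tool pointing down it reaches from about 0.425 to 1.025 m from the base axis. Payload 9.4 kg.
Tool frame: the origin (TCP) lies on the centre line of the jaws, within the pads' length; the fingertips stand 11 mm ahead of it and the grasp point (between the pads) lies 8 mm behind it (ctrl.tcp_to_tips is the distance from the TCP to the fingertips, in m); z points along the fingers, y is the line along which they close (so a half turn about z gives the same grasp; the last joint's range is limited). The gripper opens to 93 mm and grips with 3 to 60 N. Pads are 15 mm wide; open, the fingers measure 128 mm over their backs; the gripper's body (75 mm by 188 mm) begins 65 mm behind the grasp point.
Start: joints at [-1.379, 0.599, -0.003, 1.599, 0.002, 0.943, -0.08], TCP at [0.193, 0.699, 0.23] pointing down, gripper open.
Joint ranges: [-2.57, 2.57], [-0.35, 1.97], [-1.29, 1.29], [0.11, 2.56], [-1.05, 4.19], [0.11, 1.86], [-2.63, 2.63]. Speed limits (rad/s): [2.22, 2.22, 3.01, 3.01, 3.14, 3.14, 3.14].

INTERFACE

Orientations are given as a unit quaternion [w, x, y, z].
In Python, from bench import ctrl, read_camera, order gives the robot as it stands. The module is installed in compiled form; this text tells all that it offers.
- The arm moves only by the shell command python3 -m inch 'ROWS' [FORCE]. ROWS is JSON, a list of rows, each a list of 3 entries, a list of its own where there are three numbers: the shift along the tool's x, y, z in cm, then the turn about the tool's z in rad, then the finger opening in cm, from 0 to 9.3. In form: [[[dx, dy, dz], roll, fingers], ...]. A call has 1 to 5 rows; each row shifts and turns the commanded pose from where the row before left it, along the tool's axes as they then stand; what a row does not reach is not made up. A row lasts 1/8 s, in which the tool goes at most 62.5 mm and 10.7 degrees, less where a joint would pass 70% of its speed; a pose out of reach is approached as far as the arm can. A call with a gripper value outside its range is refused whole. The fingers move at their own pace and stop on an object; FORCE is the grip in N (left out, the last holds). Time passes only in rows, so rows that do not move let the fingers close. It gives the time, the measured TCP pose, the force, the opening and the grip force at its end, in the units of the state.
- ctrl.get_obs(): the state, without advancing time (a new reading comes with each control period).
- read_camera(name): name is "scene" or "top" or "wrist"; returns a dict with "image" (420x560x3 uint8, red, green, blue), "depth" (420x560 float32, m along the optical axis (not along the pixel's ray), 0 where there is no reading), "fx", "fy", "cx", "cy" (pixels), "camera_from_world" (4x4, takes a point from world to camera coordinates). Camera axes: x right, y down, z forward; pixel columns grow to the right and rows downward; lengths in m; the calibration is good to about 2 mm. A picture is of the moment at which its call begins.
- order.job_done(): hands the job in; it is judged then, once.
The state is a dict: "time": time; "joints": joint angles; "joint_velocities": joint speeds; "joint_torque": joint torques, N m; "tcp_pos": TCP position; "eef_rot": TCP orientation; "ft_force": force on the tool from outside, world axes, zero at the start; "ft_torque": the same for the moment, N m; "finger_gap": finger opening in m; "grasp_force": force on a finger pad.
Only numpy, scipy, OpenCV 4.12 (cv2) and the standard library are available. Lean on these libraries where they do the work, as an engineer would, in place of code of your own. Each camera call takes 0.05 s, during which the arm holds its last target. There are 200 camera calls.

## Working session

There is one attempt and no reset: what is moved stays moved. The work goes in short steps, Python scripts to look and compute and a shell command to move; the robot and the scene stay as the last step left them, time stands still between calls to the robot, and variables do not carry over. Pictures are saved under pics/ and viewed, at most 14 in all, crops included, and the job is handed in when it is done.

```bash
mkdir -p pics; cat > h.py <<'E'
import numpy as np, cv2, pickle
from bench import ctrl, read_camera, order
def snap(n,tag):
    c=read_camera(n); pickle.dump(c,open(f'pics/{tag}.pkl','wb')); cv2.imwrite(f'pics/{tag}.png',c['image'][:,:,::-1]); return c
def load(tag): return pickle.load(open(f'pics/{tag}.pkl','rb'))
def p3(c,u,v,d=None,r=1):
    u,v=int(round(u)),int(round(v))
    if d is None:
        w=c['depth'][v-r:v+r+1,u-r:u+r+1]; d=np.median(w[w>0])
    q=np.array([(u-c['cx'])/c['fx']*d,(v-c['cy'])/c['fy']*d,d,1])
    return (np.linalg.inv(c['camera_from_world'])@q)[:3]
def pz(c,u,v,z):
    M=np.linalg.inv(c['camera_from_world']); o=M[:3,3]; d=M[:3,:3]@np.array([(u-c['cx'])/c['fx'],(v-c['cy'])/c['fy'],1])
    return o+d*(z-o[2])/d[2]
E
python3 - <<'E'
from h import *
a=snap('scene','s0')['image'];b=snap('top','t0')['image']
cv2.imwrite('pics/v0.png',cv2.resize(np.vstack([a,b])[:,:,::-1],(560,840))[:, :]) 
for k in('scene','top'):
    c=read_camera(k); print(np.round(np.linalg.inv(c['camera_from_world']),3),c['fx'])
o=ctrl.get_obs();print(o)
E
```

```text
[[ 0.491  0.67  -0.557  1.14 ]
 [ 0.871 -0.386  0.304 -0.199]
 [-0.011 -0.634 -0.773  0.942]
 [ 0.     0.     0.     1.   ]] 446.78109270358294
[[-0.015 -0.99   0.143  0.458]
 [-1.     0.014 -0.006  0.084]
 [ 0.003 -0.144 -0.99   1.329]
 [ 0.     0.     0.     1.   ]] 531.0381979911148
{'time': 0.2, 'joints': array([-1.3786886 ,  0.59980177, -0.00254365,  1.59982966,  0.00178633,
        0.94288484, -0.07981217]), 'joint_velocities': array([-7.50036933e-05, -2.21085901e-03,  6.53291116e-04, -1.97246366e-03,
        6.94884762e-04, -1.15998577e-03,  2.87347460e-03]), 'joint_torque': array([ 1.29719392e-03, -7.64850426e+01,  1.49668124e+00, -2.52338809e+01,
       -5.23527421e-02,  1.52494077e-02,  1.35547189e-04]), 'tcp_pos': array([0.19247136, 0.6986983 , 0.22910079]), 'eef_rot': array([-2.07365142e-05,  1.33980629e-01,  9.90983844e-01, -4.60230853e-04]), 'ft_force': array([ 0.53172428, -0.7040275 , -0.00478583]), 'ft_torque': array([-0.01533117, -0.03037685,  0.06617514]), 'grasp_force': 0.0, 'finger_gap': 0.09279160671992462}
```

View pics/s0.png

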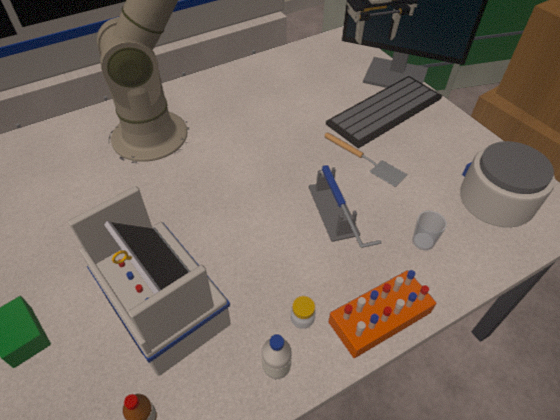

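View pics/t0.png

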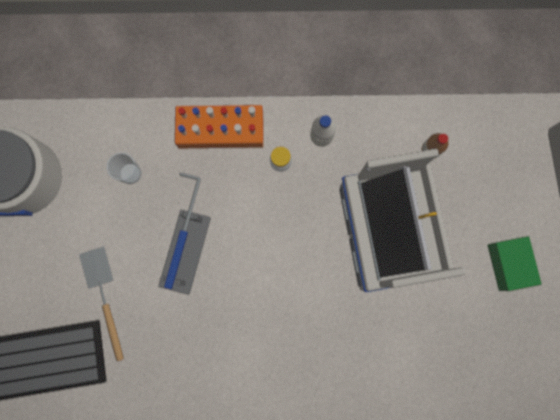

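The scene view shows the pole in its rack at about (335,205), peg end at (380,243), and the tipped window with its yellow eye at (121,257). The top view shows the pole from (170,287) to (197,178), peg end at (181,176), and the eye at (428,215). The hood's front, with the stripe, faces left (+y).

```bash
python3 - <<'E'
from h import *
t=load('t0');s=load('s0')
def cloud(c,m):
    v,u=np.nonzero(m&(c['depth']>0)); return np.array([p3(c,a,b,r=0) for a,b in zip(u,v)]),u,v
for n,c,box in(('t',t,(150,170,215,300)),('s',s,(305,155,390,255))):
    h=cv2.cvtColor(c['image'],cv2.COLOR_RGB2HSV); m=np.zeros(h.shape[:2],bool); m[box[1]:box[3],box[0]:box[2]]=1
    b=m&(h[...,0]>105)&(h[...,0]<130)&(h[...,1]>130)
    P,u,v=cloud(c,b); P=P[(P[:,2]>.06)&(P[:,2]<.1)]
    ctr=np.median(P,0);d=np.linalg.svd(P-P.mean(0))[2][0]; d*=np.sign(d[0])
    e=(P-P.mean(0))@d
    print(n,'handle',len(P),P.mean(0).round(4),d.round(3),np.percentile(e,[1,99]).round(4),(P.mean(0)+d*(e.min()+e.max())/2).round(4), np.percentile(P[:,2],[10,50,90]))
for n,c,box in(('t',t,(410,200,445,230)),('s',s,(105,240,140,270))):
    h=cv2.cvtColor(c['image'],cv2.COLOR_RGB2HSV); m=np.zeros(h.shape[:2],bool); m[box[1]:box[3],box[0]:box[2]]=1
    b=m&(h[...,0]>15)&(h[...,0]<32)&(h[...,1]>140)
    P,u,v=cloud(c,b); print(n,'eye',len(P),u.min(),u.max(),v.min(),v.max(),np.median(P,0).round(4),P.min(0).round(3),P.max(0).round(3))
A=cv2.resize(t['image'][160:300,150:210],None,fx=4,fy=4,interpolation=2);B=cv2.resize(t['image'][145:295,335:470],None,fx=3.7333,fy=3.7333,interpolation=2)
B=cv2.resize(B,(504,560)); cv2.imwrite('pics/c1.png',np.hstack([A,B])[:,:,::-1])
C=cv2.resize(s['image'][185:360,65:235],None,fx=3.4,fy=3.4,interpolation=2); cv2.imwrite('pics/c2.png',C[:,:,::-1])
E
```

```text
t handle 375 [0.5227 0.3332 0.0842] [ 0.964 -0.264 -0.002] [-0.0643  0.066 ] [0.5234 0.333  0.0842] [0.08130974 0.08422939 0.08708912]
s handle 235 [0.5278 0.3295 0.0849] [ 0.964 -0.265 -0.005] [-0.0691  0.0625] [0.524  0.3305 0.0849] [0.08279152 0.08484848 0.08697392]
t eye 27 424 435 212 216 [ 0.598  -0.2206  0.2618] [ 0.595 -0.228  0.235] [ 0.602 -0.207  0.267]
s eye 100 112 130 251 263 [ 0.599  -0.2187  0.251 ] [ 0.521 -0.234  0.133] [ 0.603 -0.203  0.266]
```

View pics/c1.png

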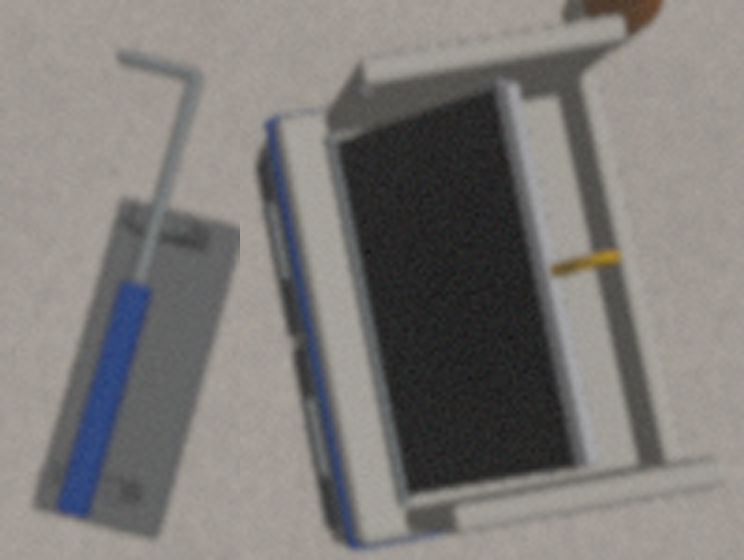

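View pics/c2.png

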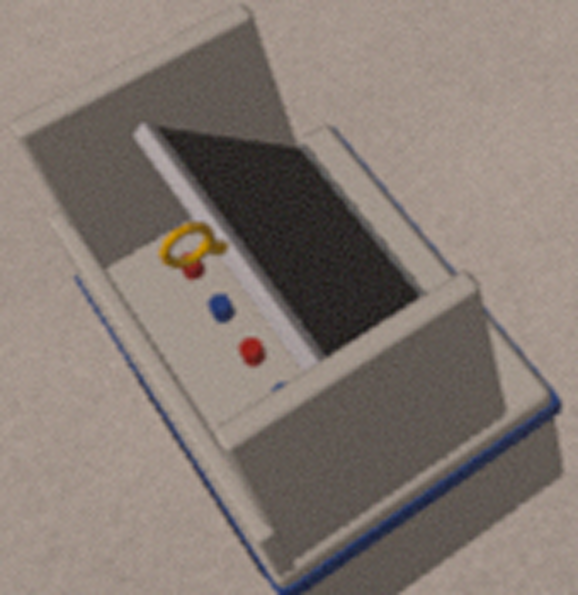

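The first crop shows the peg end at (120,55), the shank corner at (197,75) and the eye edge-on, from (553,270) to (618,257). The second shows the ring face with its centre at about (190,246), which is scene pixel (121,257). The side wall tops give the hood frame.

```bash
python3 - <<'E'
from h import *
from scipy.optimize import least_squares
t=load('t0');s=load('s0')
def grid(c,box):
    u,v=np.meshgrid(range(box[0],box[2]),range(box[1],box[3]));u=u.ravel();v=v.ravel();d=c['depth'][v,u]
    q=np.stack([(u-c['cx'])/c['fx']*d,(v-c['cy'])/c['fy']*d,d,np.ones(len(u))]);return (np.linalg.inv(c['camera_from_world'])@q)[:3].T
for n,c,box in(('t',t,(335,140,475,300)),('s',s,(60,180,235,360))):
    P=grid(c,box); W=P[(P[:,2]>.257)&(P[:,2]<.269)]
    L=[]
    for sgn in(1,-1):
        Q=W[(W[:,0]-.59)*sgn>.08]
        if len(Q)<20: continue
        r=cv2.minAreaRect((Q[:,:2]*1000).astype(np.float32)); d=np.linalg.svd(Q[:,:2]-Q[:,:2].mean(0))[2][0]; d*=-np.sign(d[1])
        e=(Q[:,:2]-Q[:,:2].mean(0))@d
        print(n,sgn,len(Q),Q.mean(0).round(4),'dir',d.round(4),np.percentile(e,[2,98]).round(4),'rect',r); L.append((np.array(r[0])/1000,d))
    if len(L)==2:
        y=L[0][0]-L[1][0]; print('sep',np.linalg.norm(y), 'ydir',y/np.linalg.norm(y),'mid',(L[0][0]+L[1][0])/2)
# ring centre in scene: intersect with plane? ring centre from pixel at a range of heights
for z in(.225,.235,.245,.255): print(z,pz(s,120.9,257.4,z).round(4),pz(t,430,214.3,z).round(4))
# pole: hook corner, tip in top view at z=.075
print('corner',pz(t,150+193/4,160+77/4,.079),'tip',pz(t,150+120/4,160+56/4,.079))
E
```

```text
t 1 553 [ 0.7155 -0.1655  0.2624] dir [ 0.1622 -0.9868] [-0.0703  0.0715] rect ((716.2393188476562, -165.41220092773438), (16.900569915771484, 148.33729553222656), 9.757086753845215)
t -1 595 [ 0.4718 -0.2049  0.2627] dir [ 0.163  -0.9866] [-0.071   0.0721] rect ((471.84088134765625, -205.88278198242188), (16.073810577392578, 148.7841339111328), 9.423050880432129)
sep 0.2477265915951403 ydir [0.98656521 0.16336793] mid [ 0.5940401  -0.18564749]
s 1 808 [ 0.7171 -0.1702  0.2632] dir [ 0.1631 -0.9866] [-0.0736  0.0688] rect ((715.0982666015625, -167.55905151367188), (17.461631774902344, 149.52198791503906), 9.257509231567383)
s -1 589 [ 0.4732 -0.2109  0.2629] dir [ 0.163  -0.9866] [-0.0735  0.0686] rect ((470.8150329589844, -208.551025390625), (18.561717987060547, 148.28945922851562), 9.919280052185059)
sep 0.2476986882508731 ydir [0.98621125 0.16549128] mid [ 0.59295665 -0.18805504]
0.225 [ 0.5812 -0.2182  0.225 ] [ 0.6022 -0.2275  0.225 ]
0.235 [ 0.589  -0.2179  0.235 ] [ 0.6009 -0.2247  0.235 ]
0.245 [ 0.5968 -0.2177  0.245 ] [ 0.5996 -0.2219  0.245 ]
0.255 [ 0.6046 -0.2174  0.255 ] [ 0.5983 -0.2191  0.255 ]
corner [0.71401674 0.28259184 0.079     ] tip [0.72747968 0.3264674  0.079     ]
```

```bash
python3 -m inch '[[[-3,-2,0],0,9.3],[[-4.5,-2.7,0],0,9.3],[[-4.5,-2.7,0],0,9.3],[[-4.5,-2.7,0],0,9.3],[[-4.5,-2.7,0],0,9.3]]'; python3 -m inch '[[[-4.5,-2.7,0],0,9.3],[[-4.5,-2.7,0],0,9.3],[[-4.5,-2.7,0],0,9.3],[[-4.5,-2.8,0],0,9.3],[[-4.6,-2.8,0],0,9.3]]';python3 -m inch '[[[0,0,0],0,9.3],[[0,0,0],0,9.3]]'
python3 - <<'E'
from h import *
c=snap('wrist','w1'); o=ctrl.get_obs(); print(o['tcp_pos'],o['eef_rot'],o['ft_force'])
h=cv2.cvtColor(c['image'],cv2.COLOR_RGB2HSV)
b=(h[...,0]>105)&(h[...,0]<130)&(h[...,1]>130)
v,u=np.nonzero(b&(c['depth']>0)); P=np.array([p3(c,x,y,r=0) for x,y in zip(u,v)]); P=P[(P[:,2]>.078)&(P[:,2]<.09)]
r=cv2.minAreaRect((P[:,:2]*1000).astype(np.float32)); d=np.linalg.svd(P-P.mean(0),full_matrices=False)[2][0]
print(len(P),r,P.mean(0),d)
E
```

```text
time: 0.82
tcp_pos: [0.362, 0.5184, 0.2296]
eef_rot: [0.0, 0.134, 0.991, -0.0]
ft_force: [1.4, 0.2, 0.7]
finger_gap: 0.0933
grasp_force: 0.0
time: 1.45
tcp_pos: [0.5435, 0.3264, 0.2296]
eef_rot: [0.0, 0.134, 0.991, 0.0]
ft_force: [0.4, 1.1, -0.2]
finger_gap: 0.0927
grasp_force: 0.0
time: 1.7
tcp_pos: [0.5422, 0.3279, 0.2295]
eef_rot: [-0.0, 0.134, 0.991, 0.0]
ft_force: [-0.1, 0.5, -0.2]
finger_gap: 0.0928
grasp_force: 0.0
[0.54167282 0.32869981 0.22949443] [-3.59390486e-04  1.33380409e-01  9.91064833e-01  1.82925847e-04] [ 0.25871376 -0.4284775  -0.5511903 ]
3548 ((523.98828125, 336.095458984375), (17.570899963378906, 138.53314208984375), 74.72022247314453) [0.51969947 0.33730682 0.0832062 ] [ 9.65387814e-01 -2.60818394e-01  3.65307757e-04]
```

View pics/w1.png

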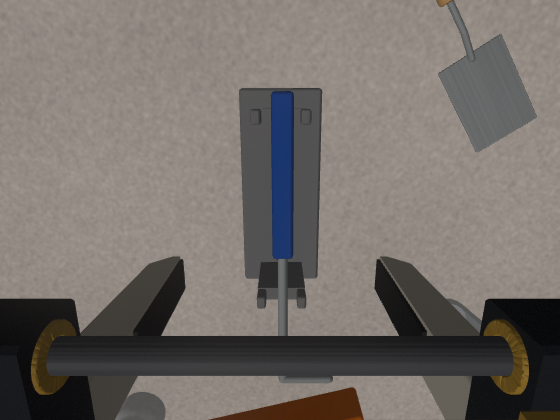

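The wrist view shows the handle centred between the open fingers, at columns 272–293 and rows 92–258, and the rack centred under it. The grip point is within about 3 mm of the target.

```bash
python3 -m inch '[[[0,0.2,3],0,6],[[0,0,4],0,6],[[0,0,4],0,6],[[0,0,3.5],0,6],[[0,0,1.7],0,6]]' 60; python3 -m inch '[[[0,0,0],0,6],[[0,0,0],0,1],[[0,0,0],0,1],[[0,0,0],0,1],[[0,0,0],0,1]]' 60;  python3 -m inch '[[[0,0,0],0,1],[[0,0,0],0,1],[[0,0,0],0,1]]' 60
```

```text
time: 2.38
tcp_pos: [0.5413, 0.3308, 0.0659]
eef_rot: [-0.001, 0.133, 0.991, -0.001]
ft_force: [0.2, 0.7, 0.5]
finger_gap: 0.0602
grasp_force: 0.0
time: 3.0
tcp_pos: [0.5432, 0.3297, 0.0681]
eef_rot: [0.0, 0.134, 0.991, 0.0]
ft_force: [0.1, 0.2, 0.6]
finger_gap: 0.0246
grasp_force: 0.0
time: 3.38
tcp_pos: [0.5432, 0.3297, 0.0679]
eef_rot: [0.0, 0.134, 0.991, 0.0]
ft_force: [-0.8, -0.9, 4.9]
finger_gap: 0.0176
grasp_force: 60.0
```

```bash
python3 -m inch '[[[0,0,-1],0,1],[[0,0,-3.5],0,1],[[0,0,-4.5],0,1],[[0,0,-4.5],0,1],[[0,0,-4],0,1]]'; python3 -m inch '[[[0,0,0],0.1,1],[[0,0,0],0.15,1],[[0,0,0],0.15,1],[[0,0,0],0.15,1],[[0,0,0],0.15,1]]';python3 -m inch '[[[0,0,0],0.15,1],[[0,0,0],0.15,1],[[0,0,0],0.138,1],[[0,0,0],0,1],[[0,0,0],0,1]]'
python3 - <<'E'
from h import *
o=ctrl.get_obs(); print(o)
from scipy.spatial.transform import Rotation as R
q=o['eef_rot'];T=R.from_quat([*q[1:],q[0]]).as_matrix();print(T.round(3)); print(T.T@(np.array([.4756,.0664,.243])-o['tcp_pos']))
E
```

```text
time: 4.0
tcp_pos: [0.5428, 0.3294, 0.2447]
eef_rot: [0.0, 0.134, 0.991, 0.0]
ft_force: [0.5, -0.2, -2.4]
finger_gap: 0.0177
grasp_force: 60.0
time: 4.62
tcp_pos: [0.5426, 0.3295, 0.2428]
eef_rot: [-0.0, 0.468, 0.884, -0.0]
ft_force: [-0.3, -0.6, -1.8]
finger_gap: 0.0179
grasp_force: 60.0
time: 5.25
tcp_pos: [0.5428, 0.3297, 0.2427]
eef_rot: [-0.0, 0.646, 0.764, -0.0]
ft_force: [-0.5, 0.0, -1.7]
finger_gap: 0.0167
grasp_force: 60.0
{'time': 5.25, 'joints': array([-0.85047724,  0.49124224,  0.32085761,  1.81649458, -0.1968204 ,
        0.86510456, -0.26955896]), 'joint_velocities': array([ 0.0071882 ,  0.00062578, -0.00156575, -0.00051118, -0.00080909,
       -0.00145226, -0.00703797]), 'joint_torque': array([-2.32166648e-01, -6.46880007e+01,  5.94176799e+00, -2.37999076e+01,
       -4.98958945e-02,  6.92317088e-03, -4.13852662e-02]), 'tcp_pos': array([0.54283345, 0.32968196, 0.24274486]), 'eef_rot': array([-5.73542035e-05,  6.45581937e-01,  7.63691008e-01, -5.58047923e-05]), 'ft_force': array([-5.03227468e-01,  6.54893794e-04, -1.68371850e+00]), 'ft_torque': array([-0.05687263,  0.06843268,  0.00167304]), 'grasp_force': 59.99376833438873, 'finger_gap': 0.016737037949755996}
[[-0.166  0.986 -0.   ]
 [ 0.986  0.166 -0.   ]
 [ 0.    -0.    -1.   ]]
[-2.48418372e-01 -1.10118332e-01 -2.41462289e-04]
```

```bash
python3 -m inch '[[[-2,-1,0],0,1],[[-4.5,-2,0],0,1],[[-5,-2.2,0],0,1],[[-5,-2.2,0],0,1],[[-4.5,-2,0],0,1]]'; python3 -m inch '[[[-2.5,-1.1,0],0,1],[[-1.3,-0.5,0],0,1],[[0,0,0],0,1],[[0,0,0],0,1],[[0,0,0],0,1]]'
python3 - <<'E'
from h import *
o=ctrl.get_obs();print(o['tcp_pos'],o['ft_force'])
s=snap('scene','s2');t=snap('top','t2')
A=cv2.resize(t['image'][130:300,280:475],None,fx=3,fy=3,interpolation=2);B=cv2.resize(s['image'][130:330,60:260],None,fx=2.55,fy=2.55,interpolation=2)
A=cv2.resize(A,(400,400*170//195));B=cv2.resize(B,(400,400)); cv2.imwrite('pics/c3.png',np.hstack([cv2.copyMakeBorder(A,0,400-A.shape[0],0,0,0),B])[:,:,::-1])
for n,c in(('t',t),('s',s)):
    M=c['camera_from_world']; y=.266 # expected hook points
    hx=np.array([.1655,-.9862,0]);hy=np.array([.9862,.1655,0]);p=o['tcp_pos']+[0,0,.008]
    for nm,q in(('corner',p+.18*hx),('tip',p+.18*hx+.0495*hy)):
        k=M@np.append(q,1);print(n,nm,q.round(4),(k[0]/k[2]*c['fx']+c['cx'],k[1]/k[2]*c['fy']+c['cy']))
E
```

```text
time: 5.88
tcp_pos: [0.4831, 0.1037, 0.2429]
eef_rot: [0.0, 0.647, 0.763, -0.0]
ft_force: [1.0, 0.2, -0.7]
finger_gap: 0.0174
grasp_force: 60.0
time: 6.5
tcp_pos: [0.4753, 0.068, 0.2425]
eef_rot: [-0.0, 0.646, 0.763, -0.0]
ft_force: [-0.1, -0.4, -1.7]
finger_gap: 0.0174
grasp_force: 60.0
[0.47525551 0.06804883 0.24247676] [-0.14610572 -0.43303107 -1.71588344]
t corner [ 0.505  -0.1095  0.2505] (np.float64(377.8482422619603), np.float64(260.99633872665765))
t tip [ 0.5539 -0.1013  0.2505] (np.float64(372.87011394829307), np.float64(237.01518429310096))
s corner [ 0.505  -0.1095  0.2505] (np.float64(157.7123932391222), np.float64(201.36859459777966))
s tip [ 0.5539 -0.1013  0.2505] (np.float64(170.2482605986061), np.float64(215.90373281598912))
```

View pics/c3.png

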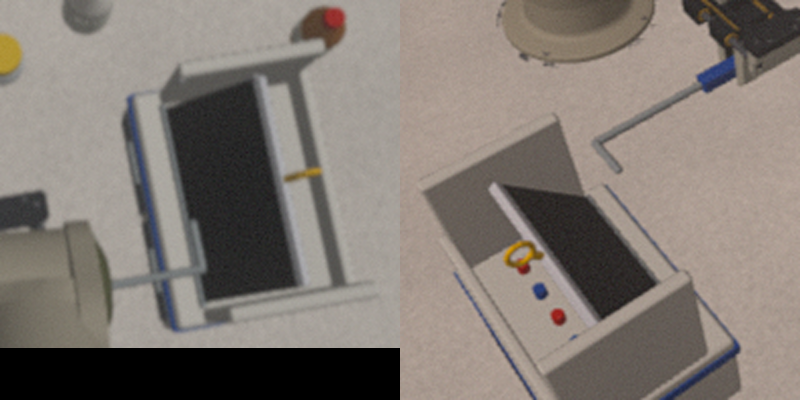

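The crop shows the hook corner at top pixel (379,261) and scene pixel (158,202), and the tip at top (374,238) and scene (169,215). All are within about 1.5 px of the prediction. The eye is unmoved at scene (120.5,257.5).

```bash
python3 -m inch '[[[-2,0,0],0,1],[[-3.5,0,0],0,1],[[-3.5,0,0.1],0,1],[[-2.3,0,0],0,1],[[-1,0,0],0,1]]'; python3 -m inch '[[[0,0,0],0,1],[[0,0,0],0,1],[[0,0,0],0,1]]'
python3 - <<'E'
from h import *
o=ctrl.get_obs();print(o['tcp_pos'],o['ft_force'])
s=snap('scene','s3');t=snap('top','t3')
A=cv2.resize(t['image'][190:265,385:460],(400,400),interpolation=2);B=cv2.resize(s['image'][205:280,85:160],(400,400),interpolation=2)
cv2.imwrite('pics/c4.png',np.hstack([A,B])[:,:,::-1])
hx=np.array([.163,-.9866,0]);hy=np.array([.9866,.163,0]);O=np.array([.5813,-.1128,0]);p=o['tcp_pos']+[0,0,.0075]
th=.7325;eye=O+.16*np.sin(th)*hx+[0,0,.13+.16*np.cos(th)]
print('hood',(p-O)@hx,(p-O)@hy,p[2])
for n,c,u0,v0 in(('t',t,385,190),('s',s,85,205)):
    M=c['camera_from_world']
    for nm,q in(('corner',p+.18*hx),('tip',p+.18*hx+.0495*hy),('eye',eye)):
        k=M@np.append(q,1);x,y=k[0]/k[2]*c['fx']+c['cx'],k[1]/k[2]*c['fy']+c['cy'];print(n,nm,q.round(4),round((x-u0)*400/75+(400 if n=='s' else 0)),round((y-v0)*400/75))
E
```

```text
time: 7.22
tcp_pos: [0.4953, -0.0552, 0.2416]
eef_rot: [0.0, 0.647, 0.762, -0.0]
ft_force: [-0.6, 0.7, -1.8]
finger_gap: 0.0175
grasp_force: 60.0
time: 7.6
tcp_pos: [0.4951, -0.0534, 0.2416]
eef_rot: [-0.0, 0.646, 0.763, 0.0]
ft_force: [-0.2, -0.1, -1.2]
finger_gap: 0.0173
grasp_force: 60.0
[ 0.49508893 -0.05336725  0.24159929] [-0.20818254 -0.11696484 -1.17559329]
hood -0.07268876044988125 -0.07536830273078429 0.24909928966537065
t corner [ 0.5244 -0.231   0.2491] 277 323
t tip [ 0.5733 -0.2229  0.2491] 249 196
t eye [ 0.5987 -0.2184  0.249 ] 234 130
s corner [ 0.5244 -0.231   0.2491] 492 144
s tip [ 0.5733 -0.2229  0.2491] 554 231
s eye [ 0.5987 -0.2184  0.249 ] 588 278
```

View pics/c4.png

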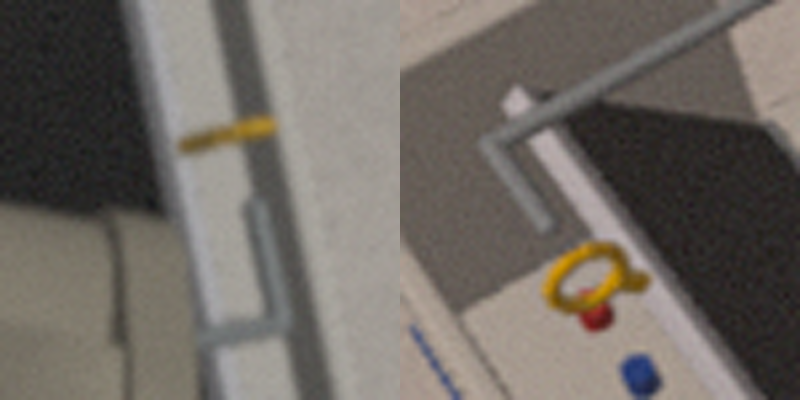

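The crop shows the peg's line, corner (488,145) to tip (546,228), passing slightly up and left of the ring centre at (587,277). That suggests the peg is a few mm too far back and too high. I'll check this with depth from the same pictures.

```bash
python3 - <<'E'
from h import *
hx=np.array([.163,-.9866,0]);hy=np.array([.9866,.163,0]);O=np.array([.5813,-.1128,0])
def rep(n,c,u0,v0,x0,pts):
    for nm,x,y in pts:
        P=p3(c,(x-x0)*75/400+u0-.5,(y)*75/400+v0-.5,r=0); print(n,nm,'hood',((P-O)@hx).round(4),((P-O)@hy).round(4),P[2].round(4))
t=load('t3');s=load('s3')
rep('t',t,385,190,0,[('peg',262,225),('peg',267,250),('peg',273,280),('shank',240,332),('ringR',262,130),('ring',240,133),('ring',225,136)])
rep('s',s,85,205,400,[('peg',537,215),('peg',520,190),('peg',503,166),('shank',540,117),('shank',650,60),('rtop',590,247),('rleft',552,290),('rright',622,268),('rbot',590,302)])
E
```

```text
t peg hood 0.109 -0.0373 0.2508
t peg hood 0.1081 -0.0458 0.2546
t peg hood 0.1081 -0.058 0.2525
t shank hood 0.0899 -0.0758 0.2585
t ringR hood 0.1142 -0.0019 0.2602
t ring hood 0.1051 -0.0007 0.2637
t ring hood 0.0994 -0.0014 0.2613
s peg hood 0.1099 -0.0342 0.253
s peg hood 0.109 -0.0491 0.2524
s peg hood 0.1094 -0.0605 0.2536
s shank hood 0.0879 -0.0749 0.2528
s shank hood 0.0459 -0.0712 0.2545
s rtop hood 0.1026 -0.0016 0.2632
s rleft hood 0.1201 0.002 0.2577
s rright hood 0.0963 0.0012 0.2474
s rbot hood 0.1103 -0.0013 0.2375
```

```bash
python3 -m inch '[[[0.25,0,0.2],0,1],[[0,1,0],0,1],[[0,0.8,0],0,1],[[0,0,0],0,1],[[0,0,0],0,1]]'; python3 -m inch '[[[0,0.4,0],0,1],[[0,0.4,0],0,1],[[0,0.4,0],0,1],[[0,0.2,0],0,1],[[0,0,0],0,1]]'
python3 - <<'E'
from h import *
s=snap('scene','s4');t=snap('top','t4')
A=cv2.resize(t['image'][190:265,385:460],(400,400),interpolation=2);B=cv2.resize(s['image'][205:280,85:160],(400,400),interpolation=2)
cv2.imwrite('pics/c5.png',np.hstack([A,B])[:,:,::-1])
E
```

```text
time: 8.32
tcp_pos: [0.5123, -0.049, 0.2395]
eef_rot: [-0.0, 0.647, 0.763, -0.0]
ft_force: [-0.2, -0.2, -2.9]
finger_gap: 0.0172
grasp_force: 60.0
time: 8.95
tcp_pos: [0.5264, -0.0467, 0.2396]
eef_rot: [0.0, 0.647, 0.763, -0.0]
ft_force: [-0.4, -0.5, -1.4]
finger_gap: 0.0175
grasp_force: 60.0
```

View pics/c5.png

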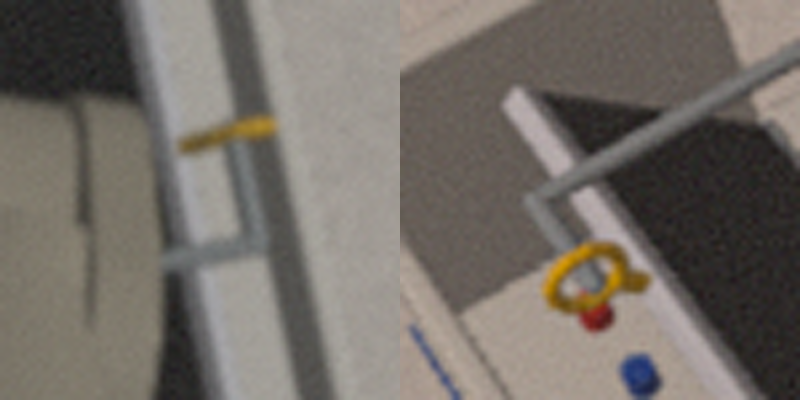

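The peg tip, at about (590,280), is inside the ring and the ring has not moved. I'll insert it the rest of the way.

```bash
python3 -m inch '[[[0,0.5,0],0,1],[[0,0.5,0],0,1],[[0,0.5,0],0,1],[[0,0.3,0],0,1],[[0,0,0],0,1]]'; python3 -m inch '[[[0,0,0],0,1],[[0,0,0],0,1],[[0,0,0],0,1]]'
python3 - <<'E'
from h import *
o=ctrl.get_obs();p=o['tcp_pos']
hx=np.array([.163,-.9866,0]);hy=np.array([.9866,.163,0]);O=np.array([.5813,-.1128,0])
print((p-O)@hx+.18,(p-O)@hy+.025,p[2]+.0075, o['ft_force']@hx,o['ft_force']@hy,o['ft_force'][2])
# arc plan for the eye: radius .16; cumulative moves from theta .7325
ths=np.linspace(.72,0,13)
for a in ths: print(round(a,3),(.16*np.sin(a)*100).round(2),(13+16*np.cos(a)).round(2))
E
```

```text
time: 9.68
tcp_pos: [0.5442, -0.0437, 0.2395]
eef_rot: [0.0, 0.647, 0.763, -0.0]
ft_force: [-0.3, 0.1, -2.1]
finger_gap: 0.0173
grasp_force: 60.0
time: 10.05
tcp_pos: [0.5439, -0.0438, 0.2397]
eef_rot: [0.0, 0.647, 0.763, -0.0]
ft_force: [-0.0, 0.3, -1.9]
finger_gap: 0.0174
grasp_force: 60.0
0.10580101931777168 -0.0006263813797391451 0.24716743666088747 -0.3022057908650832 0.012295707588217873 -1.9085966941284886
0.72 10.55 25.03
0.66 9.81 25.64
0.6 9.03 26.21
0.54 8.23 26.72
0.48 7.39 27.19
0.42 6.52 27.61
0.36 5.64 27.97
0.3 4.73 28.29
0.24 3.8 28.54
0.18 2.86 28.74
0.12 1.92 28.88
0.06 0.96 28.97
0.0 0.0 29.0
```

```bash
python3 -m inch '[[[0.4,0,-0.2],0,1],[[0.4,0,-0.3],0,1],[[0.5,0,-0.42],0,1],[[0.4,0,-0.29],0,1],[[0.38,0,-0.28],0,1]]'; python3 -m inch '[[[0.4,0,-0.26],0,1],[[0.4,0,-0.25],0,1],[[0.42,0,-0.24],0,1],[[0.42,0,-0.23],0,1],[[0,0,0],0,1]]'; cat > st.py <<'E'
from h import *
o=ctrl.get_obs();p=o['tcp_pos']
hx=np.array([.163,-.9866,0]);hy=np.array([.9866,.163,0]);O=np.array([.5813,-.1128,0])
print('hook',((p-O)@hx+.18).round(4),((p-O)@hy+.025).round(4),(p[2]+.0075).round(4),'F',o['ft_force']@hx,o['ft_force']@hy,o['ft_force'][2],'T',o['ft_torque'])
E
python3 st.py
```

```text
time: 10.68
tcp_pos: [0.5405, -0.0229, 0.2548]
eef_rot: [0.0, 0.647, 0.763, 0.0]
ft_force: [0.8, -2.7, -3.0]
finger_gap: 0.0176
grasp_force: 60.0
time: 11.3
tcp_pos: [0.538, -0.0063, 0.2645]
eef_rot: [-0.0, 0.646, 0.763, 0.0]
ft_force: [-0.3, -0.8, -1.1]
finger_gap: 0.0178
grasp_force: 60.0
hook 0.0678 -0.0004 0.272 F 0.6953601561464896 -0.4048044994383943 -1.087015244855108 T [-0.21288601 -0.01282265  0.02375823]
```

```bash
python3 -m inch '[[[0.43,0,-0.21],0,1],[[0.44,0,-0.21],0,1],[[0.44,0,-0.18],0,1],[[0.44,0,-0.18],0,1],[[0.45,0,-0.16],0,1]]'; python3 -m inch '[[[0.46,0,-0.16],0,1],[[0.46,0,-0.13],0,1],[[0.47,0,-0.12],0,1],[[0.47,0,-0.1],0,1],[[0.47,0,-0.1],0,1]]'; python3 st.py; python3 - <<'E'
from h import *
s=snap('scene','s5');t=snap('top','t5')
A=cv2.resize(t['image'][165:265,340:440],(400,400),interpolation=2);B=cv2.resize(s['image'][185:285,95:195],(400,400),interpolation=2)
cv2.imwrite('pics/c6.png',np.hstack([A,B])[:,:,::-1])
E
```

```text
time: 11.92
tcp_pos: [0.5343, 0.015, 0.2738]
eef_rot: [-0.0, 0.647, 0.763, 0.0]
ft_force: [1.1, -3.4, -2.7]
finger_gap: 0.0173
grasp_force: 60.0
time: 12.55
tcp_pos: [0.5304, 0.038, 0.2799]
eef_rot: [-0.0, 0.647, 0.763, -0.0]
ft_force: [1.3, -2.6, -2.7]
finger_gap: 0.0176
grasp_force: 60.0
hook 0.0229 -0.0006 0.2874 F 2.7678800243014576 0.8364355251216181 -2.7443144771385857 T [-0.43307058 -0.06775187 -0.02322475]
```

View pics/c6.png

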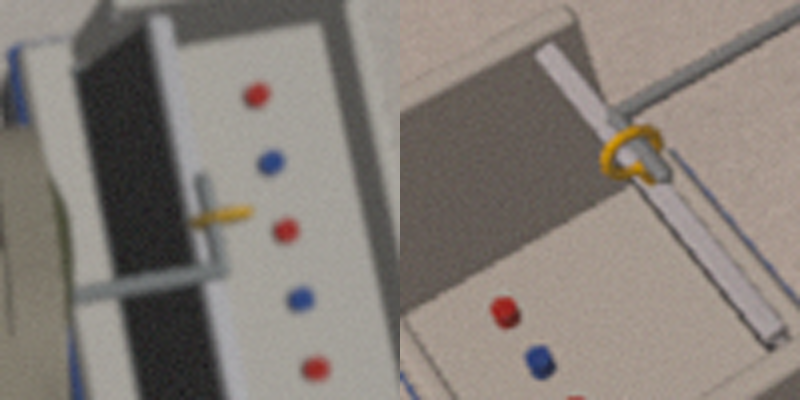

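The peg is well through the ring at scene crop (635,152), and the window has followed to nearly upright. Next come smaller steps into the catch.

```bash
python3 -m inch '[[[0.3,0,-0.05],0,1],[[0.3,0,-0.04],0,1],[[0.3,0,-0.03],0,1],[[0.3,0,-0.03],0,1],[[0.2,0,-0.02],0,1]]'; python3 st.py; python3 -m inch '[[[0.15,0,-0.01],0,1],[[0,0,0],0,1]]'; python3 st.py; python3 -m inch '[[[0.15,0,-0.01],0,1],[[0,0,0],0,1]]'; python3 st.py;
```

```text
time: 13.28
tcp_pos: [0.5282, 0.0517, 0.2815]
eef_rot: [-0.0, 0.647, 0.763, -0.0]
ft_force: [1.0, -3.2, -3.2]
finger_gap: 0.0176
grasp_force: 60.0
hook 0.009 -0.0006 0.289 F 3.3556729042351257 0.4822073457824556 -3.208012428172287 T [-0.46970393 -0.06937137  0.0273266 ]
time: 13.52
tcp_pos: [0.528, 0.0532, 0.2816]
eef_rot: [-0.0, 0.647, 0.763, 0.0]
ft_force: [-0.2, -1.6, -1.7]
finger_gap: 0.0175
grasp_force: 60.0
hook 0.0076 -0.0006 0.2891 F 1.5945033228766559 -0.41585315407974877 -1.69764057585321 T [-0.23041716  0.03758786  0.00870594]
time: 13.78
tcp_pos: [0.5278, 0.0544, 0.2818]
eef_rot: [0.0, 0.647, 0.763, 0.0]
ft_force: [0.2, -2.6, -2.1]
finger_gap: 0.0174
grasp_force: 60.0
hook 0.0063 -0.0005 0.2893 F 2.5573421573711625 -0.22378563706527205 -2.0694926002847067 T [-0.51477098 -0.00939935 -0.0333658 ]
```

```bash
for i in 1; do :; done; python3 -m inch '[[[0.15,0,-0.01],0,1],[[0,0,0],0,1]]'|grep ft; python3 st.py; python3 -m inch '[[[0.15,0,0],0,1],[[0,0,0],0,1]]'|grep ft; python3 st.py; python3 -m inch '[[[0.15,0,0],0,1],[[0,0,0],0,1]]'|grep ft; python3 st.py
```

```text
ft_force: [1.4, -4.3, -2.3]
hook 0.0054 -0.0005 0.2894 F 4.497966243675482 0.6704628102174837 -2.311356931766458 T [-1.05400578 -0.19833373  0.00354619]
ft_force: [2.9, -7.2, -1.6]
hook 0.0047 -0.0004 0.2894 F 7.531410549447054 1.6464949449625732 -1.583923198993054 T [-1.59580948 -0.39424557 -0.06433358]
ft_force: [2.3, -8.2, -2.8]
hook 0.0036 -0.0003 0.2895 F 8.486024378635362 0.9500212778233033 -2.8423456351588676 T [-1.7698458  -0.49773217  0.04459596]
```

```bash
python3 -m inch '[[[0.12,0,0],0,1],[[0,0,0],0,1]]'|grep ft; python3 st.py; python3 -m inch '[[[0.1,0,0],0,1],[[0,0,0],0,1]]'|grep ft; python3 st.py
```

```text
ft_force: [2.8, -8.2, -2.3]
hook 0.0025 -0.0004 0.2894 F 8.535076811614797 1.4624630635492055 -2.346186276998133 T [-1.87194464 -0.47267448 -0.0122762 ]
ft_force: [2.7, -7.8, -1.9]
hook 0.0014 -0.0003 0.2895 F 8.172987942589925 1.3430973978610266 -1.8930668360433707 T [-1.74592001 -0.44042465 -0.06273704]
```

```bash
python3 -m inch '[[[0.1,0,0],0,1],[[0,0,0],0,1]]'|grep ft; python3 st.py; python3 -m inch '[[[0.1,0,0],0,1],[[0,0,0],0,1]]'|grep ft; python3 st.py;  python3 -m inch '[[[0.1,0,0],0,1],[[0,0,0],0,1]]'|grep ft; python3 st.py
```

```text
ft_force: [1.7, -7.1, -2.9]
hook 0.0001 -0.0004 0.2894 F 7.278676104323967 0.5659108871121878 -2.91779805181612 T [-1.44773208 -0.36187989 -0.01911395]
ft_force: [2.0, -6.2, -2.1]
hook -0.0012 -0.0004 0.2894 F 6.470770487015189 0.9249208403815576 -2.1032652968066046 T [-1.34863531 -0.35775563 -0.00404737]
ft_force: [2.2, -5.1, -1.6]
hook -0.0026 -0.0005 0.2894 F 5.393539807116794 1.303367985341644 -1.5758527037152454 T [-1.08515948 -0.23460572 -0.02934697]
```

```bash
python3 -m inch '[[[0.1,0,0],0,1],[[0,0,0],0,1]]'|grep ft; python3 st.py; python3 -m inch '[[[0.1,0,0],0,1],[[0,0,0],0,1]]'|grep ft; python3 st.py;  python3 -m inch '[[[0.1,0,0],0,1],[[0,0,0],0,1]]'|grep ft; python3 st.py
```

```text
ft_force: [0.3, -4.6, -2.1]
hook -0.004 -0.0006 0.2893 F 4.617608523606086 -0.4327958302434444 -2.0867701048694625 T [-0.89889755 -0.16128135 -0.00979628]
ft_force: [1.0, -4.6, -1.9]
hook -0.0056 -0.0006 0.2893 F 4.666246541519347 0.24381684506009316 -1.8626209698795917 T [-0.77039357 -0.19847229 -0.01849201]
ft_force: [1.4, -5.3, -2.9]
hook -0.0059 -0.0005 0.2894 F 5.490553874130073 0.5281020071001271 -2.8643475024120377 T [-1.19700104 -0.27940207 -0.04718853]
```

```bash
python3 -m inch '[[[0.1,0,0],0,1],[[0,0,0],0,1]]'|grep ft; python3 st.py; python3 -m inch '[[[0.07,0,0],0,1],[[0,0,0],0,1]]'|grep ft; python3 st.py
```

```text
ft_force: [2.4, -9.0, -3.0]
hook -0.006 -0.0004 0.2894 F 9.262473178191707 0.9399097383413095 -2.972013270867731 T [-1.76272587 -0.39096744 -0.06334041]
ft_force: [3.3, -10.8, -3.1]
hook -0.0061 -0.0004 0.2894 F 11.167355203753221 1.546659948723933 -3.109430763471987 T [-2.18257281 -0.57885548 -0.04400165]
```

```bash
python3 -m inch '[[[0.03,0,0],0,1],[[0,0,0],0,1],[[0,0,0],0,1],[[0,0,0],0,1],[[0,0,0],0,1]]'|grep ft; python3 st.py;  python3 -m inch '[[[0,0,0],0,1],[[0,0,0],0,1],[[0,0,0],0,1],[[0,0,0],0,1],[[0,0,0],0,1]]'|grep ft; python3 st.py; python3 -m inch '[[[0,0,0],0,1],[[0,0,0],0,1]]'; python3 st.py
```

```text
ft_force: [3.0, -11.3, -2.6]
hook -0.0062 -0.0003 0.2894 F 11.673325012884638 1.1376702726764052 -2.626570874607696 T [-2.33334488 -0.63146701 -0.06876625]
ft_force: [3.4, -11.7, -3.1]
hook -0.0062 -0.0003 0.2895 F 12.05177672138562 1.4384044677872494 -3.0827686193156985 T [-2.35514945 -0.56546493 -0.02742229]
time: 18.52
tcp_pos: [0.526, 0.0668, 0.2819]
eef_rot: [0.001, 0.647, 0.762, -0.0]
ft_force: [3.4, -10.5, -2.3]
finger_gap: 0.0177
grasp_force: 60.0
hook -0.0062 -0.0003 0.2894 F 10.92818221909236 1.687482483584934 -2.2652431386709266 T [-2.32784955 -0.68949958 -0.01643385]
```

```bash
python3 -m inch '[[[-0.25,0,0],0,1],[[-0.25,0,0],0,1],[[-0.3,0,0],0,1],[[0,0,0],0,1],[[0,0,0],0,1]]'|grep ft; python3 st.py; python3 -m inch '[[[0,-0.3,0],0,1],[[0,-0.3,0],0,1],[[0,0,0],0,1]]'|grep ft; python3 st.py
```

```text
ft_force: [0.3, -1.0, -1.7]
hook -0.0007 -0.0005 0.2893 F 1.054545919199973 0.09629172715408577 -1.6581981959238856 T [-0.08114401  0.10302133  0.03068698]
ft_force: [0.4, 0.6, -2.3]
hook -0.0005 -0.0069 0.2894 F -0.492450823103745 0.48997697015704383 -2.2907337527033977 T [-0.03616339 -0.00208278 -0.02180495]
```

Free of load and centred in the bore, so I'll withdraw sideways.

```bash
python3 -m inch '[[[0,-0.6,0],0,1],[[0,-0.7,0],0,1],[[0,-0.7,0],0,1],[[0,-0.7,0],0,1],[[0,-0.7,0],0,1]]'|grep ft; python3 st.py; python3 -m inch '[[[0,-0.9,0],0,1],[[0,-1,0],0,1],[[0,-1,0],0,1],[[0,-0.5,0],0,1],[[0,0,0],0,1]]'|grep ft; python3 st.py; python3 - <<'E'
from h import *
s=snap('scene','s6');t=snap('top','t6')
A=cv2.resize(t['image'][145:285,320:460],(400,400),interpolation=2);B=cv2.resize(s['image'][165:305,95:235],(400,400),interpolation=2)
cv2.imwrite('pics/c7.png',np.hstack([A,B])[:,:,::-1])
E
```

```text
ft_force: [-0.3, -0.6, -0.8]
hook -0.0004 -0.0411 0.2894 F 0.5141660921278898 -0.4110400108570994 -0.8177603100149695 T [-0.04673382  0.1045496  -0.03188698]
ft_force: [1.2, 0.4, -1.4]
hook -0.0004 -0.0748 0.2895 F -0.1928818463325835 1.2572306285147068 -1.365616403100498 T [-0.09426508  0.06847822  0.02533307]
```

View pics/c7.png

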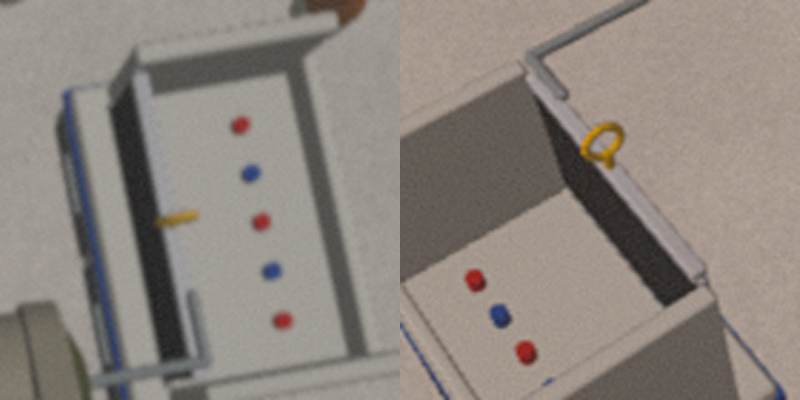

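The peg is clear of the eye, with its tip at scene crop (562,95) and the ring at (603,143). The window stands upright and shut. I'll back off and return to the rack.

```bash
python3 -m inch '[[[2,0,0],0,1],[[4,0,0],0,1],[[4,0,0],0,1],[[4,0,0],0,1],[[3,0,0],0,1]]' |grep ft
cat > tg.py <<'E'
import sys
from h import *
from scipy.spatial.transform import Rotation as R
o=ctrl.get_obs(); q=o['eef_rot'];T=R.from_quat([*q[1:],q[0]]).as_matrix()
print('cm',(T.T@(np.array([.5432,.3297,float(sys.argv[1])])-o['tcp_pos'])*100).round(2),'roll',np.arctan2(-(-.2656*T[0,0]*-1+ -.964*0),1) if 0 else '', 'xaxis ang',np.arctan2(T[1,0],T[0,0]).round(4),'goal',np.arctan2(.2656,-.964).round(4),o['tcp_pos'].round(4),q.round(4))
E
python3 tg.py .243
```

```text
ft_force: [0.5, 0.2, -1.3]
cm [ 9.03 13.4   3.89] roll  xaxis ang 1.7359 goal 2.8727 [0.4259 0.2186 0.2818] [0.000e+00 6.464e-01 7.630e-01 2.000e-04]
```

```bash
python3 -m inch '[[[2,3,0.5],0,1],[[2.5,4,1],0,1],[[2.5,4,1],0,1],[[1.5,2.4,1],0,1],[[0,0,0.3],0,1]]' |grep ft
python3 -m inch '[[[0,0,0],-0.1,1],[[0,0,0],-0.15,1],[[0,0,0],-0.15,1],[[0,0,0],-0.15,1],[[0,0,0],-0.15,1]]'|grep ft;python3 -m inch '[[[0,0,0],-0.15,1],[[0,0,0],-0.15,1],[[0,0,0],-0.137,1],[[0,0,0],0,1],[[0,0,0],0,1]]'|grep ft; python3 -m inch '[[[0,0,0],0,1],[[0,0,0],0,1]]'|grep ft; python3 tg.py .243
python3 - <<'E'
from h import *
o=ctrl.get_obs(); t=snap('top','t7');s=snap('scene','s7')
A=cv2.resize(t['image'][140:290,140:290],(400,400),interpolation=2);B=cv2.resize(s['image'][130:280,290:440],(400,400),interpolation=2)
cv2.imwrite('pics/c8.png',np.hstack([A,B])[:,:,::-1])
hx=np.array([.964,-.2656,0]);hy=np.array([.2656,.964,0]);p=o['tcp_pos']+[0,0,.0075]
for n,c,u0,v0 in(('t',t,140,140),('s',s,290,130)):
    M=c['camera_from_world']
    for nm,q in(('corner',p+.18*hx),('tip',p+.18*hx+.0495*hy),('hend',p+.05*hx)):
        k=M@np.append(q,1);x,y=k[0]/k[2]*c['fx']+c['cx'],k[1]/k[2]*c['fy']+c['cy'];print(n,nm,q.round(4),round((x-u0)*400/150+(400 if n=='s' else 0)),round((y-v0)*400/150))
E
```

```text
ft_force: [0.1, -0.3, -1.2]
ft_force: [0.0, 0.4, -1.7]
ft_force: [1.1, -0.3, -1.7]
ft_force: [0.7, -0.2, -2.3]
cm [0.28 0.67 0.08] roll  xaxis ang 2.8711 goal 2.8727 [0.5441 0.3225 0.2438] [ 0.000e+00  1.348e-01  9.909e-01 -1.000e-04]
t corner [0.7177 0.2747 0.2513] 131 56
t tip [0.7308 0.3224 0.2513] 70 40
t hend [0.5923 0.3092 0.2513] 84 216
s corner [0.7177 0.2747 0.2513] 619 182
s tip [0.7308 0.3224 0.2513] 679 170
s hend [0.5923 0.3092 0.2513] 559 68
```

View pics/c8.png

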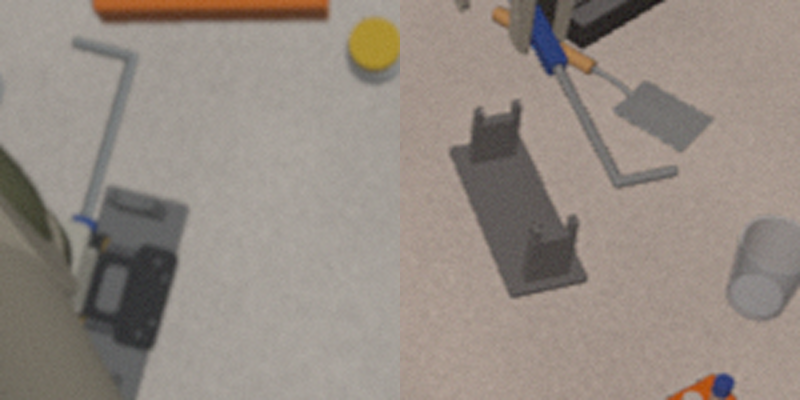

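The pole sits exactly as predicted in the grip: corner (133,57), tip (75,42) and scene corner (617,183). It has not slipped, so I'll lower it.

```bash
python3 -m inch '[[[0.28,0.67,0],0,1],[[0,0,3],0,1],[[0,0,4],0,1],[[0,0,4],0,1],[[0,0,2],0,1]]' |grep ft; python3 -m inch '[[[0,0,0],0,1],[[0,0,0],0,1]]' |grep ft; python3 tg.py .0685
```

```text
ft_force: [0.5, -0.9, -1.1]
ft_force: [-0.8, 0.1, -2.6]
cm [ 0.04 -0.07  4.62] roll  xaxis ang 2.8719 goal 2.8727 [0.5438 0.3302 0.1147] [4.000e-04 1.344e-01 9.909e-01 4.000e-04]
```

```bash
python3 -m inch '[[[0,0,1.2],0,1],[[0,0,1.2],0,1],[[0,0,0.9],0,1],[[0,0,0.7],0,1],[[0,0,0.4],0,1]]' |grep ft; python3 -m inch '[[[0,0,0.2],0,1],[[0,0,0],0,1],[[0,0,0],0,1]]' |grep ft; python3 tg.py .068
```

```text
ft_force: [-0.0, 1.1, -0.3]
ft_force: [-0.2, -0.3, -1.6]
cm [ 0.03 -0.01  0.  ] roll  xaxis ang 2.8718 goal 2.8727 [0.5435 0.3297 0.068 ] [2.000e-04 1.345e-01 9.909e-01 2.000e-04]
```

```bash
python3 -m inch '[[[0,0,0.05],0,1],[[0,0,0],0,2.2],[[0,0,0],0,3],[[0,0,0],0,5],[[0,0,0],0,6]]' 5; python3 -m inch '[[[0,0,0],0,6],[[0,0,0],0,6],[[0,0,-1.5],0,6],[[0,0,-3],0,6],[[0,0,-4],0,6]]'; python3 -m inch '[[[0,0,-4],0,6],[[0,0,-3.5],0,6],[[0,0,0],0,6],[[0,0,0],0,6],[[0,0,0],0,6]]'|grep pos
python3 - <<'E'
from h import *
c=snap('wrist','w9'); s=snap('scene','s9')
h=cv2.cvtColor(c['image'],cv2.COLOR_RGB2HSV)
b=(h[...,0]>105)&(h[...,0]<130)&(h[...,1]>130)
v,u=np.nonzero(b&(c['depth']>0)); P=np.array([p3(c,x,y,r=0) for x,y in zip(u,v)]); P=P[(P[:,2]>.07)&(P[:,2]<.1)]
print(len(P),cv2.minAreaRect((P[:,:2]*1000).astype(np.float32)),P.mean(0))
A=cv2.resize(c['image'],(520,390));B=cv2.resize(s['image'][:,60:400],(280,346)); cv2.imwrite('pics/c9.png',np.hstack([A,cv2.copyMakeBorder(B,0,44,0,0,0)])[:,:,::-1])
E
```

```text
time: 26.22
tcp_pos: [0.5433, 0.3297, 0.0673]
eef_rot: [0.0, 0.134, 0.991, -0.0]
ft_force: [0.4, -0.7, -0.2]
finger_gap: 0.0456
grasp_force: 0.0
time: 26.85
tcp_pos: [0.543, 0.3294, 0.1535]
eef_rot: [-0.0, 0.134, 0.991, -0.0]
ft_force: [0.6, 0.7, 1.2]
finger_gap: 0.0597
grasp_force: 0.0
tcp_pos: [0.5428, 0.3293, 0.2264]
3612 ((524.0853271484375, 335.91156005859375), (17.56035614013672, 138.26419067382812), 74.6433334350586) [0.51976643 0.33710139 0.0831812 ]
```

View pics/c9.png

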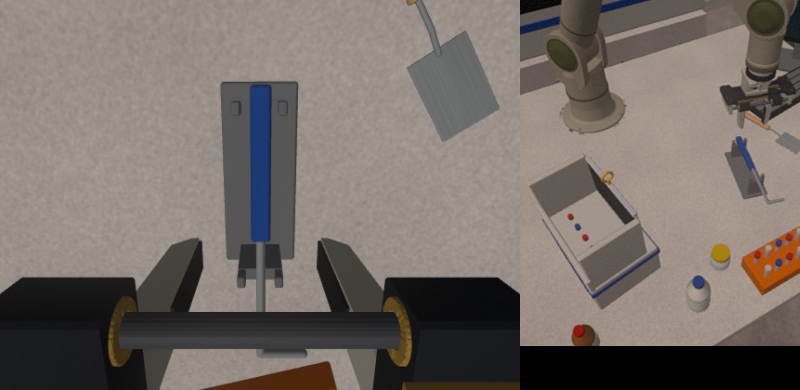

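The pole lies in both cradles with its handle at columns 250–271, within 0.2 mm of where it started. The window is shut and nothing else has moved.

```bash
python3 -c "
from bench import order; print(order.job_done())"
```

```text
the job is handed in; nothing more can be done
None
```

The job is handed in: the window was pulled shut past its catch, held at about 11–12 N for about 1.6 s and left shut, and the pole is back in both cradles where it started; the hand-in gave no verdict.

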